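Roll the vial gauge's thumbwheel to the mark and lock it

ROBOT

A 6-joint arm with a two-finger parallel gripper is mounted at the origin on a cart in front of the work surface, level with it; the furniture and walls round the work are solid. World frame = base frame: x ahead of the robot, y to its left, z up, the work surface at z = 0. Lengths are in m, angles in rad, forces in N, time in s.
With the tool pointing down it reaches from about 0.25 to 0.775 m from the base axis. Payload 4 kg.
Tool frame: the origin (TCP) lies midway between the tips of the shut fingers; the grasp point (between the pads) lies 19 mm behind it; x points along the fingers, y is the direction in which the jaws open and shut, and the axes are right-handed (so a half turn about x gives the same grasp; the last joint's range is limited). The gripper opens to 94 mm and grips with 3 to 60 N. Pads are 16 mm wide; open, the fingers measure 119 mm over their backs; the gripper's body (75 mm by 177 mm) begins 78 mm behind the grasp point.
Start: joints at [-1.253, 0.087, 1.371, -0, 1.684, -0.103], TCP at [0.225, -0.502, 0.206] pointing down, gripper open.
Joint ranges: [-3.1, 3.1], [-0.76, 2.03], [0.27, 2.55], [-1.08, 4.22], [0.17, 2.65], [-2.57, 2.57]. Speed limits (rad/s): [2.79, 2.79, 3.14, 3.14, 3.14, 3.14].

INTERFACE

Orientations are given as a unit quaternion [w, x, y, z].
In Python, from workcell import observe, snapshot, order gives the robot as it stands.
- The arm moves only by the tool arm_command, never from a script. Its argument "motion" is a list of rows, each an object with "travel": the shift along the tool's x, y, z in units of 30 mm (1.0 is 30 mm), a list of three; "roll": the turn about the tool's x in units of 8 degrees (1.0 is 8 degrees). A call has 1 to 10 rows; each row is the pose to reach, as a shift and turn from the pose measured when the call began, along the tool's axes at that moment; what a row does not reach only later rows make up. A row lasts 1/10 s, in which the tool goes at most 50 mm and 8.59 degrees, less where a joint would pass 70% of its speed; a pose out of reach is approached as far as the arm can. A call with a gripper value outside its range is refused whole. "claw" is the opening, from -1 (shut) to 1 (fully open), set as the call begins (left out, the last holds). The fingers move at their own pace and stop on an object; "force" is the grip in N (left out, the last holds). Time passes only in rows, so rows that repeat a pose let the fingers close. It gives the time, the measured TCP pose, the force and the opening at its end, in the units of the state.
- observe(): the state, without advancing time (a new reading comes with each control period).
- snapshot(name): name is "scene" or "top" or "wrist"; returns a dict with "pixels" (384x512x3 uint8, blue, green, red), "z_map" (384x512 float32, m along the optical axis (not along the pixel's ray), 0 where there is no reading), "fx", "fy", "cx", "cy" (pixels), "dist_coeffs" ([k1, k2, p1, p2, k3] as OpenCV has them; the pictures are not rectified), "extrinsics" (4x4, takes a point from camera to world coordinates); the wrist camera has in their place "tool_from_camera" (4x4, takes a point from camera to tool coordinates, whose origin is the TCP and whose axes are the tool frame's). Camera axes: x right, y up, looking along -z (the intrinsics and any distortion apply to the point x, -y, -z); pixel columns grow to the right and rows downward; lengths in m; the calibration is good to about 2 mm. A picture is of the moment at which its call begins: read the wrist's pose just before it.
- order.sign_off(): hands the job in, once; it reports no verdict.
The state is a dict: "clock": time; "qpos": joint angles; "dq": joint speeds; "joint_torque": joint torques, N m; "tool_pos": TCP position; "eef_rot": TCP orientation; "wrist_force": force on the tool from outside, world axes, zero at the start; "moment": the same for the moment, N m; "width": opening from 0.0 (shut) to 1.0 (fully open).
Only numpy, scipy, OpenCV 4.12 (cv2) and the standard library are available. Lean on these libraries where they do the work, as an engineer would, in place of code of your own. Each camera call takes 0.05 s, during which the arm holds its last target. There are 200 camera calls.

TASK

Set the vial gauge on the bench: with a fingertip on top of its knurled wheel, roll the wheel until the moving jaw has closed to the gauge mark, its pointer standing exactly opposite the pointed tip of the mark. Then push the locking lever over, away from the robot, as far as it goes. Do not push the jaw or the mark itself, and leave the things standing around where they are, none of them shifted or lifted.

Things in the scene. Friction and masses are not known exactly. Their poses are not given: they have to be found in the camera images.
- gauge: The vial gauge: grey bed 120 x 208 x 14 mm, fixed to the bench, pointing roughly away from the robot. Origin on the bench; bed from x = -60 to 60, y = -112 (far end) to +96 mm (near end). y points along the bed towards the robot, x across it to the robot's left, z up. Near to far: wheel between two cheeks, moving jaw, fixed jaw (face at y = -90 mm); lever beside them on the left. Jaws and cheeks are under 65 mm high.
- wheel_crown (a point): Top of the knurled dark steel wheel (diameter 60, width 22 mm), mid-width, 80 mm above the bench, at x = 10, y = 58 mm of the gauge, 16 mm above the cheeks; this point does not turn. Rigid axle along the gauge's x, so the crown rolls along y. It turns easily (under 1 N at the rim): a fingertip pressing lightly from above, 3 to 20 N, turns it by friction without slip.
- wheel (a joint): Turn of the wheel in rad. Grows as the wheel's top is rolled away from the robot (gauge's -y), which closes the jaw: 12 mm of jaw travel per rad, i.e. per 30 mm of fingertip travel. Rolling it towards the robot opens the jaw. Whole travel 0 to 5 rad; it stays where it is left.
- jaw: The moving jaw, an aluminium block 50 x 20 x 34 mm between the wheel and the fixed jaw, geared to the wheel. Origin at bench height under its face towards the fixed jaw; axes as the gauge's; it slides along the gauge's -y, away from the robot, as it closes.
- pointer (a point): Tip of the dark arrow-shaped pointer that sticks out from the moving jaw to the robot's right (gauge's -x) over the aluminium scale bar, 29 mm above the bench; axes as the gauge's.
- mark_tip (a point): Tip of the gauge mark: a dark rider block 12 x 14 x 14 mm on the right-hand side of the scale bar, its arrow head pointing left towards the pointer's line; 27 mm above the bench, axes as the gauge's. It starts 11 to 56 mm beyond the pointer (along the gauge's -y, away from the robot), differently each time. Pointer and mark tip are to come to the same gauge y.
- lock_tip (a point): Centre of the ball (diameter 26 mm) on the locking lever, which stands on a foot at the left side of the bed. The pivot is 70 mm from it, 36 mm above the bench at x = 77, y = -68 mm of the gauge, its axis along the gauge's x. As found the lever leans towards the robot (gauge's +y), the ball's centre about 97 mm above the bench.
- lock (a joint): Angle of the locking lever in rad: 0 leaning towards the robot (unlocked), 0.5 upright, 1.0 leaning fully away from the robot (locked, at its stop). It moves with about 1 N at the ball and stays where it is left.
- vial_green: Bystander: a capped glass vial, 45 mm wide, 79 mm high, loose, beside the gauge or at the back of the bench; origin under its centre.
- sample_pot_0: Bystander: a sample pot with lid, 49 mm wide, 59 mm high, loose, beside the gauge or at the back of the bench; origin under its centre.
- petri_0: Bystander: an empty petri dish, 62 mm wide, 12 mm high, loose, at the back of the bench; origin under its centre.
- weight_0: Bystander: the smaller check weight, 25 mm wide, 38 mm high, loose, right of the gauge; origin under its centre.
- weight_1: Bystander: the larger check weight, 31 mm wide, 44 mm high, loose, right of the gauge; origin under its centre.
- marker_1: Bystander: a felt marker lying on the bench, 133 mm long, 15 mm high, loose, left of the gauge; origin under its centre.

How it is judged:
On the way, in this order (a step that is already met when the one before it is completed fails the run):
1. the pointer stands opposite the mark (within 3 mm), the lever still unlocked (y of pointer in the frame of mark_tip between -0.003 and 0.003 m and value of joint lock below 0.25 rad), for 0.3 s.
2. the lever is pushed fully over (value of joint lock above 0.88 rad), for 0.2 s.
At the end, for the whole second after the job is handed in: Pointer and mark tip within 3 mm of each other along the scale, the jaw at rest, and the locking lever over to its stop (0.88 rad or more) (y of pointer in the frame of mark_tip between -0.003 and 0.003 m and value of joint lock above 0.88 rad and linear speed of jaw below 0.003 m/s); the robot touches nothing.
It fails at once if the jaw is pushed directly instead of by the wheel (contact force between jaw and the fingers above 1 N or contact force between jaw and the arm above 1 N).
It fails at once if the gauge mark is shifted (distance of mark_tip from where it was at the start of the episode above 0.003 m).
It fails at once if a bystander is moved or lifted (more than 15 mm) (distance of any of vial_green, sample_pot_0, weight_0, weight_1, petri_0, marker_1 from where it was at the start of the episode above 0.015 m).
It also fails if it takes over 58 s, if anything falls off the work surface, if the arm or the gripper's body presses on something with over 40 N, if the wrist force passes 120 N, or if a joint passes its speed limit or range.

## Working session

There is one attempt and no reset: what is moved stays moved. The work goes in short steps, Python scripts to look and compute and a tool call to move; the robot and the scene stay as the last step left them, time stands still between calls to the robot, and variables do not carry over. Pictures are saved under pics/ and viewed, about 8 in all and at most 12, crops included, and the job is handed in when it is done.

Besides the shell and the picture viewer there is one more tool, called after "Request:" as name([rows], argument=value, ...), one row to a line, values as JSON. arm_command: Moves the arm, as the interface text tells. Its arguments: {"type":"object","properties":{"motion":{"type":"array"},"claw":{"type":"number"},"force":{"type":"number"}},"required":["motion"]}

```bash
mkdir -p pics; cat > h.py <<'E'
import numpy as np, cv2
from workcell import observe, snapshot, order
from scipy.spatial.transform import Rotation as R
def Tt(s):
    T=np.eye(4); q=np.array(s['eef_rot']); T[:3,:3]=R.from_quat(np.r_[q[1:],q[0]]).as_matrix(); T[:3,3]=s['tool_pos']; return T
def shot(n):
    s=observe(); d=snapshot(n)
    d['E']=np.array(d['extrinsics']) if 'extrinsics' in d else Tt(s)@np.array(d['tool_from_camera'])
    d['K']=np.array([[d['fx'],0,d['cx']],[0,d['fy'],d['cy']],[0,0,1.]]); d['D']=np.array(d['dist_coeffs'],float); return d
def rays(d,uv):
    p=cv2.undistortPoints(np.array(uv,float).reshape(-1,1,2),d['K'],d['D'])[:,0]
    v=np.c_[p[:,0],-p[:,1],-np.ones(len(p))]; return d['E'][:3,3],v@d['E'][:3,:3].T
def plane(d,uv,z):
    o,v=rays(d,uv); return o+v*((z-o[2])/v[:,2])[:,None]
def pts(d):
    h,w=d['z_map'].shape; u,v=np.meshgrid(np.arange(w),np.arange(h))
    o,r=rays(d,np.c_[u.ravel(),v.ravel()]); return (o+r*d['z_map'].reshape(-1,1)).reshape(h,w,3)
def proj(d,P):
    Q=(np.atleast_2d(P)-d['E'][:3,3])@d['E'][:3,:3]; Q=Q*[1,-1,-1]
    return cv2.projectPoints(Q,np.zeros(3),np.zeros(3),d['K'],d['D'])[0][:,0]
E
python3 - <<'E'
from h import *
print(observe())
import pickle
D={n:shot(n) for n in('scene','top')}
pickle.dump(D,open('d0.pkl','wb'))
for n,d in D.items(): print(n,d['E'].round(3).tolist(),d['fx'],d['D']); 
cv2.imwrite('pics/a.png',cv2.resize(D['top']['pixels'],(800,600)))
cv2.imwrite('pics/b.png',cv2.resize(D['scene']['pixels'],(800,600)))
E
```

```text
{'clock': 0.0, 'qpos': array([-1.25308077e+00,  8.79468547e-02,  1.37225173e+00, -2.46941480e-05,
        1.68358395e+00, -1.03054594e-01]), 'dq': array([0.00100563, 0.00039796, 0.00034056, 0.00030254, 0.00012956,
       0.00043309]), 'joint_torque': array([ 6.44188058e-04, -3.40183568e+01, -3.02424109e+01,  7.16948742e-02,
        3.28317506e-02, -1.72288233e-04]), 'tool_pos': array([ 0.22449365, -0.50149829,  0.20430991]), 'eef_rot': array([-0.14689981, -0.6914237 , -0.14843752,  0.69160683]), 'wrist_force': array([ 1.00981128,  0.32551364, -0.58951815]), 'moment': array([0.00391107, 0.00740217, 0.00253631]), 'width': 0.9999084642780617}
scene [[-0.815, 0.335, -0.473, -0.085], [-0.579, -0.495, 0.648, 0.707], [-0.017, 0.802, 0.597, 0.847], [0.0, 0.0, 0.0, 1.0]] 492.3715469840791 [0.06733096 0.         0.         0.         0.        ]
top [[-0.008, 0.994, -0.106, 0.432], [-1.0, -0.006, 0.014, -0.119], [0.013, 0.106, 0.994, 1.199], [0.0, 0.0, 0.0, 1.0]] 423.4641650253022 [-0.02006954  0.          0.          0.          0.        ]
```

View pics/a.png

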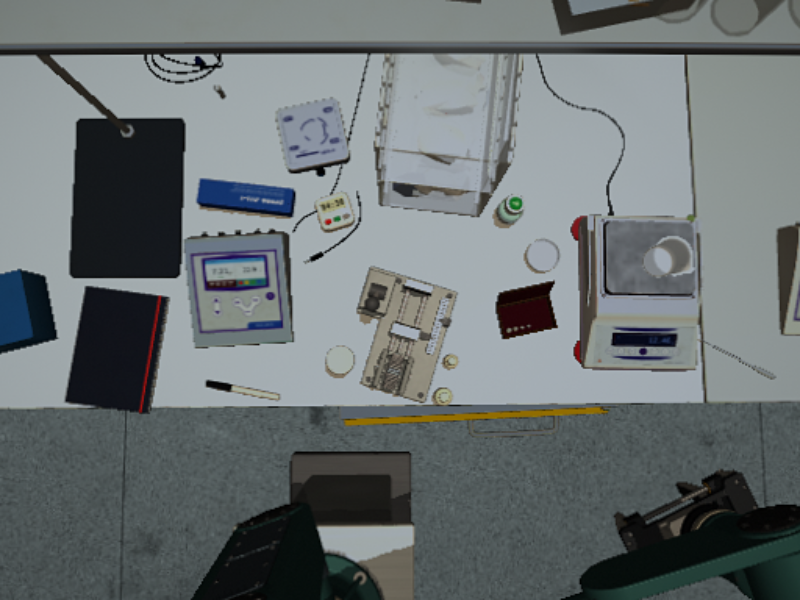

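View pics/b.png

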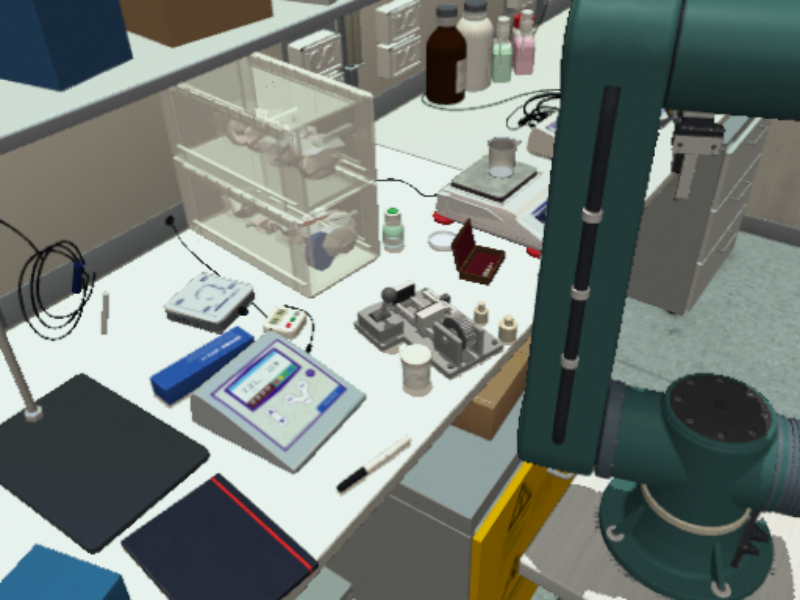

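The top view shows the gauge at about (410,335) of the 800x600 picture. It is turned about 15°, with the wheel near (392,372), the lever ball near (375,292), the mark near (445,322), the pot at (340,360) and the weights at (450,362) and (443,397).

```bash
python3 - <<'E'
from h import *
import pickle
D=pickle.load(open('d0.pkl','rb')); d=D['top']
P=pts(d)
m=((P[...,2]>.008)&(P[...,2]<.2)).astype(np.uint8); m[:, :215]=0; m[:,305:]=0; m[:160]=0;m[262:]=0
print('bench z', np.median(P[170:250,300:310,2]))
n,l,st,c=cv2.connectedComponentsWithStats(m)
for i in range(1,n):
    if st[i,4]>20: q=P[l==i]; print(st[i],q.mean(0).round(3),q[:,2].max().round(3))
i=np.argmax(st[1:,4])+1; q=P[l==i]; bed=q[(q[:,2]<.022)]
r=cv2.minAreaRect((bed[:,:2]*1000).astype(np.float32)); print('bed rect',r,cv2.boxPoints(r))
hi=q[q[:,2]>.06]; print('high pts'); 
for a in hi[::max(1,len(hi)//25)]: print(a.round(3))
crop=cv2.resize(d['pixels'][160:265,215:310],None,fx=5.7,fy=5.7,interpolation=cv2.INTER_CUBIC); cv2.imwrite('pics/c.png',crop)
E
```

```text
bench z -0.0006457901947368727
[ 228  170   64   88 3655] [ 0.489 -0.143  0.029] 0.114
[215 221  12  19 183] [ 0.44  -0.038  0.059] 0.065
[284 227   9   9  67] [ 0.436 -0.224  0.027] 0.041
[278 248  11  12 104] [ 0.376 -0.209  0.033] 0.048
bed rect ((486.3822937011719, -129.56137084960938), (164.81419372558594, 208.24078369140625), 72.89981079101562) [[ 362.63358  -177.7095  ]
 [ 561.66846  -238.94135 ]
 [ 610.131     -81.41324 ]
 [ 411.09613   -20.181396]]
high pts
[ 0.552 -0.09   0.065]
[ 0.54  -0.083  0.105]
[ 0.534 -0.078  0.109]
[ 0.532 -0.094  0.111]
[ 0.527 -0.084  0.111]
[ 0.522 -0.083  0.104]
[ 0.447 -0.106  0.065]
[ 0.442 -0.103  0.063]
[ 0.439 -0.106  0.066]
[ 0.437 -0.106  0.065]
[ 0.434 -0.103  0.065]
[ 0.432 -0.103  0.065]
[ 0.429 -0.114  0.076]
[ 0.426 -0.114  0.079]
[ 0.424 -0.111  0.063]
[ 0.421 -0.103  0.064]
[ 0.418 -0.098  0.063]
[ 0.416 -0.1    0.063]
[ 0.413 -0.098  0.066]
[ 0.41  -0.098  0.064]
[ 0.408 -0.092  0.064]
[ 0.405 -0.092  0.062]
[ 0.402 -0.095  0.063]
[ 0.4   -0.111  0.073]
[ 0.397 -0.114  0.072]
[ 0.394 -0.135  0.06 ]
[ 0.384 -0.132  0.063]
```

View pics/c.png

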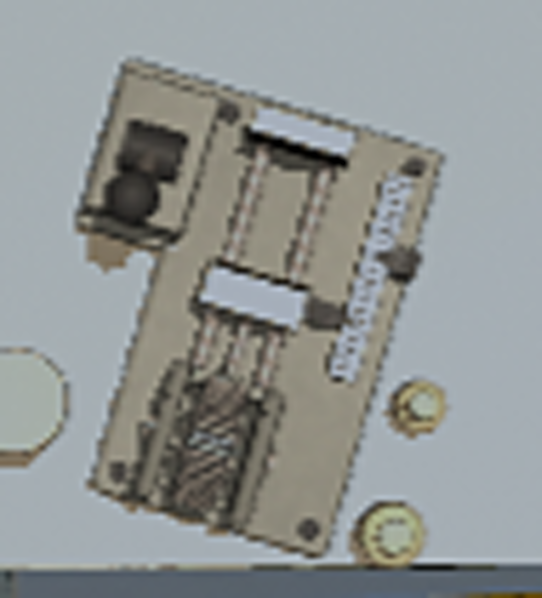

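The crop shows the pointer tip at about (345,318) and the mark tip at about (382,260), so the gap is roughly 30 mm. I'll refine the pose next and get the tool axes and a waypoint for the move in.

```bash
python3 - <<'E'
from h import *
import pickle
D=pickle.load(open('d0.pkl','rb')); d=D['top']; P=pts(d)
T=Tt(observe()); print(T.round(3)); print('toolfromcam',np.array(snapshot('wrist')['tool_from_camera']).round(3).tolist())
w=P[200:262,228:270].reshape(-1,3); w=w[(w[:,2]>.071)&(w[:,2]<.09)]; print('wheel',len(w),w.mean(0),w.min(0),w.max(0))
for h in (.12,.2,.3): 
  for nm,dd in D.items():
    Q=pts(dd).reshape(-1,3); s=(Q[:,2]>h)&(Q[:,1]>-.35)&(Q[:,1]<.1)&(Q[:,0]>.5)&(Q[:,0]<.95); print(nm,h,s.sum(),Q[s].min(0) if s.any() else '')
f=np.array([.956,-.294,0]);L=np.array([.294,.956,0])
# targets
wp=np.array([.42,-.122,.30]); print('shift to above wheel in units',T[:3,:3].T@(wp-T[:3,3])/.03)
a=T[:3,1]; print('tool y yaw',np.degrees(np.arctan2(a[1],a[0])),'z yaw',np.degrees(np.arctan2(T[1,2],T[0,2])))
E
```

```text
[[-0.001  0.408 -0.913  0.224]
 [ 0.002 -0.913 -0.408 -0.502]
 [-1.    -0.002 -0.     0.204]
 [ 0.     0.     0.     1.   ]]
toolfromcam [[-0.0, 0.252, -0.968, -0.179], [1.0, -0.0, -0.0, 0.001], [-0.0, -0.968, -0.252, -0.073], [0.0, 0.0, 0.0, 1.0]]
wheel 138 [ 0.41936327 -0.12185721  0.077237  ] [ 0.39730062 -0.13754767  0.07152463] [ 0.4419201  -0.10564159  0.08408314]
scene 0.12 16092 [ 0.69471723 -0.34981825  0.12002188]
top 0.12 16353 [ 0.69892942 -0.34999404  0.1212552 ]
scene 0.2 13596 [ 0.69471723 -0.34981825  0.20010115]
top 0.2 15603 [ 0.69915378 -0.34999404  0.2004911 ]
scene 0.3 10150 [ 0.69471723 -0.34981825  0.30004692]
top 0.3 14700 [ 0.69915378 -0.34999404  0.30000739]
shift to above wheel in units [ -3.16658711  -8.89310055 -11.11689336]
tool y yaw -65.891055132489 z yaw -155.8910721052152
```

Request:
arm_command([
  {"travel": [-1.6,0,0],"roll": 0},
  {"travel": [-3.2,0,0],"roll": 0},
  {"travel": [-3.2,-1,-1.2],"roll": 1},
  {"travel": [-3.2,-2,-2.5],"roll": 2},
  {"travel": [-3.2,-3,-3.7],"roll": 3},
  {"travel": [-3.2,-4,-5],"roll": 4},
  {"travel": [-3.2,-5,-6.2],"roll": 5.1},
  {"travel": [-3.2,-6,-7.5],"roll": 5.1},
  {"travel": [-3.2,-7.5,-9.4],"roll": 5.1},
  {"travel": [-3.2,-8.9,-11.1],"roll": 5.1},
], claw=-1)

```text
clock: 1.15
tool_pos: [0.4, -0.1594, 0.3008]
eef_rot: [0.103, -0.699, 0.102, 0.7]
wrist_force: [-0.2, -1.3, 0.8]
width: 0.189
```

```bash
cat > st.py <<'E'
from h import *
import sys
s=observe(); T=Tt(s); print('t',s['clock'],'pos',T[:3,3].round(4),'F',s['wrist_force'].round(2),'w',s['width'])
print('z yaw',np.degrees(np.arctan2(T[1,2],T[0,2])))
if len(sys.argv)>1:
    g=np.array(eval(sys.argv[1])); print('units to go',(T[:3,:3].T@(g-T[:3,3])/.03).round(3))
E
python3 st.py '[.42,-.122,.2]'
```

```text
t 1.15 pos [ 0.4    -0.1594  0.3008] F [-0.24 -1.26  0.77] w 0.1885010387591562
z yaw 163.2799549114169
units to go [ 3.362 -1.381 -0.282]
```

Request:
arm_command([
  {"travel": [1.5,-0.7,-0.15],"roll": 0},
  {"travel": [3,-1.4,-0.3],"roll": 0},
  {"travel": [3,-1.4,-0.3],"roll": 0},
  {"travel": [3,-1.4,-0.3],"roll": 0},
  {"travel": [3,-1.4,-0.3],"roll": 0},
  {"travel": [3,-1.4,-0.3],"roll": 0},
])

```text
clock: 1.75
tool_pos: [0.4222, -0.1234, 0.2145]
eef_rot: [-0.103, 0.702, -0.104, -0.697]
wrist_force: [-0.5, -0.8, 0.0]
width: 0.004
```

```bash
python3 st.py '[.42,-.122,.09]'; python3 - <<'E'
from h import *
import pickle
d=shot('wrist'); pickle.dump(d,open('d1.pkl','wb')); cv2.imwrite('pics/d.png',cv2.resize(d['pixels'],(800,600)))
E
```

```text
t 1.75 pos [ 0.4222 -0.1234  0.2145] F [-0.49 -0.82  0.03] w 0.0035988269131226407
z yaw 163.18200189639666
units to go [ 4.15  -0.021  0.109]
```

View pics/d.png

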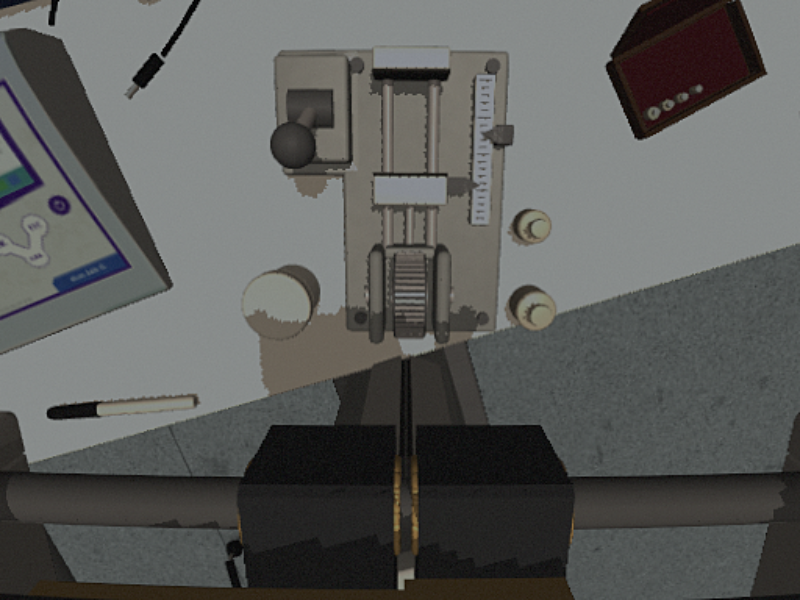

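The wrist view is well aligned: pointer tip at about (478,186), mark tip about (485,134), wheel crown about (410,290) and ball (293,145). I'll enlarge the pointer and mark for sub-pixel tips.

```bash
python3 - <<'E'
from h import *
import pickle
d=pickle.load(open('d1.pkl','rb'));
k=.64
P=plane(d,np.array([[478,186]])*k,.029)[0];M=plane(d,np.array([[485,134]])*k,.027)[0]
c=plane(d,np.array([[509,52],[496,330],[347,330]])*k,.014)
e=c[0]-c[1]; f=e/np.linalg.norm(e); print(c.round(4),'f yaw',np.degrees(np.arctan2(f[1],f[0])),np.linalg.norm(e),np.linalg.norm(c[1]-c[2]))
print(P,M,'gap',(M-P)@f)
cv2.imwrite('pics/e.png',cv2.resize(d['pixels'][70:150,270:340],None,fx=7.5,fy=7.5,interpolation=cv2.INTER_CUBIC))
E
```

```text
[[ 0.5594 -0.2421  0.014 ]
 [ 0.3639 -0.182   0.014 ]
 [ 0.3983 -0.0684  0.014 ]] f yaw -17.087950864371912 0.20453195033093965 0.1187356283778746
[ 0.47655984 -0.19477817  0.029     ] [ 0.50962895 -0.20905831  0.027     ] gap 0.035805336083067366
```

View pics/e.png

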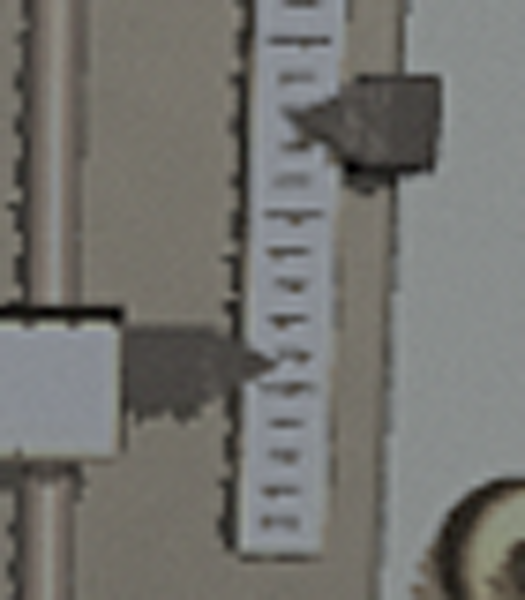

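Request:
arm_command([
  {"travel": [1.3,0,0.25],"roll": 0},
  {"travel": [2.6,0,0.5],"roll": 0},
  {"travel": [3.6,0,0.5],"roll": 0},
  {"travel": [4.1,0,0.5],"roll": 0},
  {"travel": [4.1,0,0.5],"roll": 0},
  {"travel": [4.1,0,0.5],"roll": 0},
])

```text
clock: 2.4
tool_pos: [0.4093, -0.12, 0.0928]
eef_rot: [-0.103, 0.702, -0.104, -0.697]
wrist_force: [0.8, 0.8, 0.2]
width: 0.004
```

```bash
python3 st.py '[.408,-.1185,.080]'
```

```text
t 2.4 pos [ 0.4093 -0.12    0.0928] F [0.85 0.78 0.21] w 0.00440475076194208
z yaw 163.12203645641057
units to go [ 0.425 -0.035  0.061]
```

Request:
arm_command([
  {"travel": [0.2,0,0.05],"roll": 0},
  {"travel": [0.35,0,0.05],"roll": 0},
  {"travel": [0.45,0,0.05],"roll": 0},
  {"travel": [0.5,0,0.05],"roll": 0},
  {"travel": [0.5,0,0.05],"roll": 0},
])

```text
clock: 2.9
tool_pos: [0.409, -0.1201, 0.0796]
eef_rot: [-0.103, 0.703, -0.104, -0.696]
wrist_force: [-0.9, -0.2, 7.1]
width: 0.006
```

Request:
arm_command([
  {"travel": [0.07,0,-0.12],"roll": 0},
  {"travel": [0.07,0,-0.24],"roll": 0},
  {"travel": [0.07,0,-0.36],"roll": 0},
  {"travel": [0.07,0,-0.48],"roll": 0},
  {"travel": [0.08,0,-0.6],"roll": 0},
  {"travel": [0.08,0,-0.72],"roll": 0},
  {"travel": [0.09,0,-0.8],"roll": 0},
  {"travel": [0.09,0,-0.8],"roll": 0},
])

```text
clock: 3.7
tool_pos: [0.434, -0.1278, 0.0791]
eef_rot: [-0.103, 0.705, -0.105, -0.694]
wrist_force: [1.5, -0.4, 4.5]
width: 0.009
```

```bash
cat > gap.py <<'E'
from h import *
import sys
d=shot('wrist'); Tt0=d['E']
f=np.array([.956,-.294,0]);f/=np.linalg.norm(f)
P=np.array([.4766,-.1948,.029]);M=np.array([.5096,-.2091,.027])
print('mark at px',proj(d,M),'old pointer px',proj(d,P))
uv=proj(d,np.array([P+f*.018])).astype(int)[0]; print(uv)
import pickle; pickle.dump(d,open('dl.pkl','wb'))
x0,y0=max(0,uv[0]-60),max(0,uv[1]-70)
print('origin',x0,y0); cv2.imwrite(sys.argv[1],cv2.resize(d['pixels'][y0:y0+140,x0:x0+120],None,fx=4.2,fy=4.2,interpolation=cv2.INTER_CUBIC))
E
python3 st.py; python3 gap.py pics/f.png
```

```text
t 3.7 pos [ 0.434  -0.1278  0.0791] F [ 1.47 -0.39  4.48] w 0.008724649539146706
z yaw 163.1385027259933
mark at px [[338.4022925   85.75715089]] old pointer px [[330.80873565 137.64875418]]
[332 111]
origin 272 41
```

View pics/f.png

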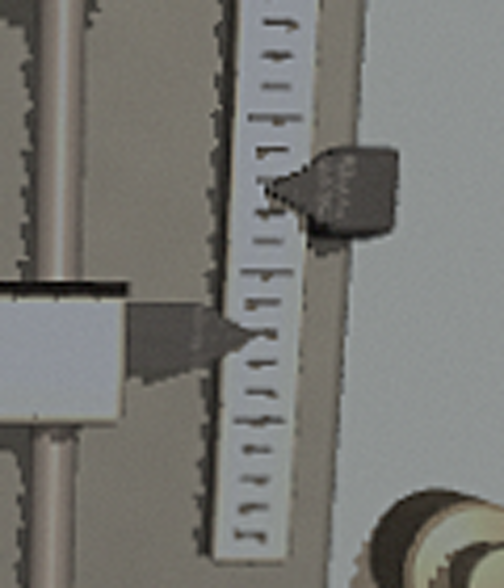

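The tips are at (255,333) for the pointer and (268,189) for the mark in the crop. About 24 mm remains, so the wheel rolls without slip. I'll lift, go back and roll again.

Request:
arm_command([
  {"travel": [-0.4,0,0],"roll": 0},
  {"travel": [-0.4,0,0.45],"roll": 0},
  {"travel": [-0.4,0,0.9],"roll": 0},
  {"travel": [-0.4,0,0.9],"roll": 0},
  {"travel": [-0.2,0,0.9],"roll": 0},
  {"travel": [0.0,0,0.9],"roll": 0},
  {"travel": [0.06,0,0.9],"roll": 0},
  {"travel": [0.06,0,0.9],"roll": 0},
])

```text
clock: 4.55
tool_pos: [0.4105, -0.1207, 0.0796]
eef_rot: [-0.102, 0.707, -0.105, -0.692]
wrist_force: [-1.0, 0.7, 11.5]
width: 0.005
```

Request:
arm_command([
  {"travel": [0.07,0,-0.12],"roll": 0},
  {"travel": [0.07,0,-0.24],"roll": 0},
  {"travel": [0.07,0,-0.36],"roll": 0},
  {"travel": [0.07,0,-0.48],"roll": 0},
  {"travel": [0.08,0,-0.6],"roll": 0},
  {"travel": [0.08,0,-0.72],"roll": 0},
  {"travel": [0.09,0,-0.85],"roll": 0},
  {"travel": [0.09,0,-0.85],"roll": 0},
])

```text
clock: 5.35
tool_pos: [0.4368, -0.1289, 0.0782]
eef_rot: [-0.102, 0.708, -0.105, -0.691]
wrist_force: [2.0, -0.3, 5.5]
width: 0.003
```

Request:
arm_command([
  {"travel": [-0.4,0,0],"roll": 0},
  {"travel": [-0.4,0,0.45],"roll": 0},
  {"travel": [-0.4,0,0.9],"roll": 0},
  {"travel": [-0.4,0,0.9],"roll": 0},
  {"travel": [-0.2,0,0.9],"roll": 0},
  {"travel": [0.0,0,0.9],"roll": 0},
  {"travel": [0.06,0,0.9],"roll": 0},
  {"travel": [0.06,0,0.9],"roll": 0},
])

```text
clock: 6.15
tool_pos: [0.4146, -0.1223, 0.0797]
eef_rot: [-0.101, 0.711, -0.106, -0.688]
wrist_force: [-0.9, 0.5, 15.1]
width: 0.004
```

```bash
python3 st.py; python3 gap.py pics/g.png
```

```text
t 6.15 pos [ 0.4146 -0.1223  0.0797] F [-0.93  0.48 15.08] w 0.003992440104130568
z yaw 163.15098469505307
mark at px [[338.30261656  57.35094975]] old pointer px [[330.98316915 109.90596226]]
[332  83]
origin 272 13
```

View pics/g.png

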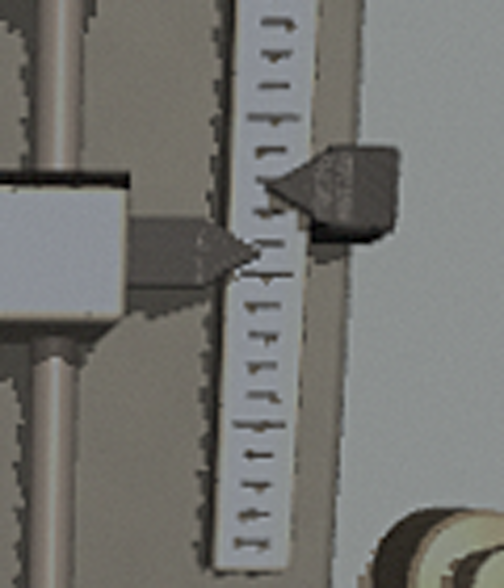

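```bash
python3 - <<'E'
from h import *
import pickle
f=np.array([.956,-.294,0]);f/=np.linalg.norm(f)
for n,p,m in (('d1',(270+275/7.5,70+363/7.5),(270+290/7.5,70+115/7.5)),('dl',(272+262/4.2,13+255/4.2),(272+265/4.2,13+186/4.2))):
    d=pickle.load(open(n+'.pkl','rb')); P=plane(d,[p],.029)[0];M=plane(d,[m],.027)[0]; print(n,P.round(4),M.round(4),'gap',(M-P)@f)
E
```

```text
d1 [ 0.477  -0.1958  0.029 ] [ 0.5106 -0.2073  0.027 ] gap 0.03552862057850636
dl [ 0.4996 -0.2032  0.029 ] [ 0.5103 -0.207   0.027 ] gap 0.011263743848218911
```

The gap is now 11.3 mm. I'll roll about 20 mm, then re-measure.

Request:
arm_command([
  {"travel": [0.06,0,-0.12],"roll": 0},
  {"travel": [0.06,0,-0.24],"roll": 0},
  {"travel": [0.06,0,-0.36],"roll": 0},
  {"travel": [0.06,0,-0.48],"roll": 0},
  {"travel": [0.06,0,-0.6],"roll": 0},
  {"travel": [0.06,0,-0.65],"roll": 0},
  {"travel": [0.06,0,-0.65],"roll": 0},
])

```text
clock: 6.9
tool_pos: [0.4346, -0.1284, 0.0791]
eef_rot: [-0.101, 0.712, -0.106, -0.687]
wrist_force: [1.5, -0.1, 5.4]
width: 0.009
```

Request:
arm_command([
  {"travel": [-0.4,0,0],"roll": 0},
  {"travel": [-0.4,0,0.4],"roll": 0},
  {"travel": [-0.4,0,0.7],"roll": 0},
  {"travel": [-0.4,0,0.7],"roll": 0},
  {"travel": [-0.4,0,0.7],"roll": 0},
])

```text
clock: 7.4
tool_pos: [0.4134, -0.1219, 0.0899]
eef_rot: [-0.101, 0.711, -0.106, -0.687]
wrist_force: [0.6, -0.3, 0.4]
width: 0.0
```

```bash
python3 st.py; python3 gap.py pics/h.png
```

```text
t 7.4 pos [ 0.4134 -0.1219  0.0899] F [ 0.65 -0.34  0.37] w 0.00022566838425870103
z yaw 163.1454496188337
mark at px [[334.88618029  58.63683996]] old pointer px [[327.95512751 108.95842726]]
[329  83]
origin 269 13
```

View pics/h.png

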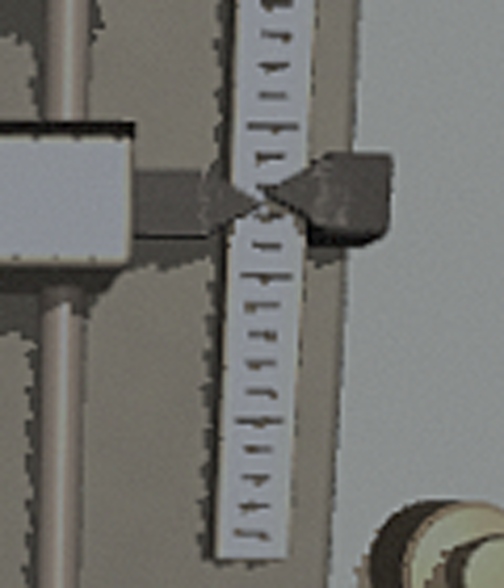

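```bash
cat > g2.py <<'E'
from h import *
import pickle,sys
f=np.array([.956,-.294,0]);f/=np.linalg.norm(f)
a=[float(x) for x in sys.argv[1:]]; d=pickle.load(open('dl.pkl','rb'))
P=plane(d,[(a[0]+a[2]/4.2,a[1]+a[3]/4.2)],.029)[0];M=plane(d,[(a[0]+a[4]/4.2,a[1]+a[5]/4.2)],.027)[0]; print(P.round(4),M.round(4),'gap',(M-P)@f)
E
python3 g2.py 269 13 263 204 262 191
```

```text
[ 0.508  -0.2058  0.029 ] [ 0.5104 -0.2067  0.027 ] gap 0.0025348853544568946
```

Request:
arm_command([
  {"travel": [0.15,0,0],"roll": 0},
  {"travel": [0.3,0,0],"roll": 0},
  {"travel": [0.4,0,0],"roll": 0},
  {"travel": [0.4,0,0],"roll": 0},
  {"travel": [0.4,0,0],"roll": 0},
])

```text
clock: 7.95
tool_pos: [0.4159, -0.1227, 0.0799]
eef_rot: [-0.101, 0.713, -0.106, -0.686]
wrist_force: [0.1, 0.8, 6.5]
width: 0.008
```

Request:
arm_command([
  {"travel": [0.06,0,-0.07],"roll": 0},
  {"travel": [0.06,0,-0.14],"roll": 0},
  {"travel": [0.06,0,-0.19],"roll": 0},
  {"travel": [0.06,0,-0.19],"roll": 0},
  {"travel": [0.06,0,-0.19],"roll": 0},
])

```text
clock: 8.45
tool_pos: [0.4231, -0.1249, 0.0802]
eef_rot: [-0.101, 0.714, -0.106, -0.684]
wrist_force: [-1.0, 0.4, 7.0]
width: 0.006
```

Request:
arm_command([
  {"travel": [-0.4,0,0],"roll": 0},
  {"travel": [-0.7,0,0],"roll": 0},
  {"travel": [-0.7,0,0],"roll": 0},
  {"travel": [-0.7,0,0],"roll": 0},
])

```text
clock: 8.85
tool_pos: [0.4223, -0.1247, 0.1013]
eef_rot: [-0.101, 0.714, -0.106, -0.684]
wrist_force: [-0.9, 0.8, 0.9]
width: 0.005
```

```bash
python3 st.py; python3 gap.py pics/i.png
```

```text
t 8.85 pos [ 0.4223 -0.1247  0.1013] F [-0.89  0.8   0.88] w 0.005270058641657208
z yaw 163.15423526084285
mark at px [[330.4697901   75.71661914]] old pointer px [[324.01094013 123.01384485]]
[324  99]
origin 264 29
```

View pics/i.png

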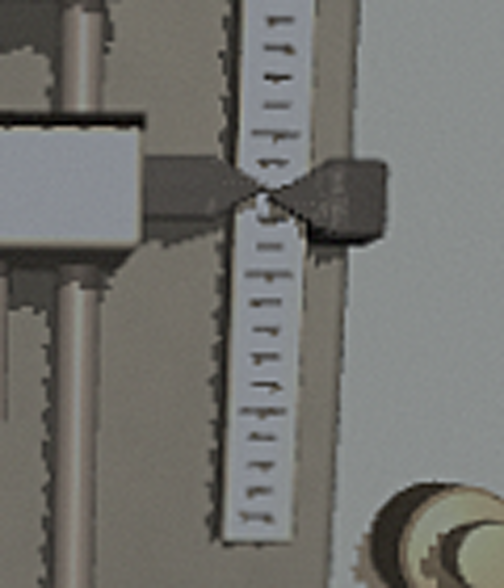

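Pointer and mark tips now coincide at about (266,190). Next is the lever; I'll locate the ball from two views and compute the approach.

```bash
python3 g2.py 264 29 267 190 266 191; python3 - <<'E'
from h import *
import pickle
f=np.array([.956,-.294,0]);f/=np.linalg.norm(f)
d=pickle.load(open('d1.pkl','rb')); t=pickle.load(open('d0.pkl','rb'))['top']
a,u=rays(d,[(293*.64,145*.64)]); b,v=rays(t,[(215+131/5.7,160+196/5.7)])
u=u[0]/np.linalg.norm(u[0]);v=v[0]/np.linalg.norm(v[0])
k=np.linalg.lstsq(np.c_[u,-v],b-a,rcond=None)[0]; p,q=a+k[0]*u,b+k[1]*v
print('ball',p,q); B=(p+q)/2
T=Tt(observe())
for g in (B-f*.05+[0,0,.07],B-f*.05+[0,0,-.006],B+f*.055+[0,0,-.006]): g=np.array(g); print(g.round(4),(T[:3,:3].T@(g-T[:3,3])/.03).round(2))
E
```

```text
[ 0.5111 -0.2067  0.029 ] [ 0.5112 -0.207   0.027 ] gap 0.00016422501949128464
ball [ 0.53364391 -0.08818336  0.08633327] [ 0.53288469 -0.08795368  0.08627099]
[ 0.4855 -0.0734  0.1563] [-1.79 -2.24 -1.61]
[ 0.4855 -0.0734  0.0803] [ 0.75 -2.25 -1.5 ]
[ 0.5858 -0.1042  0.0803] [ 0.89 -2.23 -5.  ]
```

Triangulation puts the ball's centre at 86 mm, against 98 mm by depth and 97 mm in the text. The two camera positions give a short baseline, so I take 97 mm. The plan position agrees within a few mm. Approaching on the near side of the ball.

Request:
arm_command([
  {"travel": [-1,0,0],"roll": 0},
  {"travel": [-1.8,-0.5,0],"roll": 0},
  {"travel": [-1.8,-1.5,-0.7],"roll": 0},
  {"travel": [-1.8,-2.25,-1.5],"roll": 0},
  {"travel": [-1.8,-2.25,-1.5],"roll": 0},
  {"travel": [-0.8,-2.25,-1.5],"roll": 0},
  {"travel": [0.4,-2.25,-1.4],"roll": 0},
  {"travel": [0.4,-2.25,-1.4],"roll": 0},
  {"travel": [0.4,-2.25,-1.4],"roll": 0},
])

```text
clock: 9.8
tool_pos: [0.4811, -0.0724, 0.0899]
eef_rot: [-0.101, 0.713, -0.107, -0.686]
wrist_force: [-0.0, -0.5, 0.7]
width: 0.003
```

```bash
python3 st.py '[.585,-.104,.088]'
```

```text
t 9.8 pos [ 0.4811 -0.0724  0.0899] F [-0.01 -0.52  0.74] w 0.0033412202859692745
z yaw 163.1333732274496
units to go [ 2.080e-01  3.000e-03 -3.615e+00]
```

Request:
arm_command([
  {"travel": [0.02,0,-0.4],"roll": 0},
  {"travel": [0.04,0,-0.8],"roll": 0},
  {"travel": [0.06,0,-1.1],"roll": 0},
  {"travel": [0.08,0,-1.4],"roll": 0},
  {"travel": [0.1,0,-1.7],"roll": 0},
  {"travel": [0.12,0,-2.0],"roll": 0},
  {"travel": [0.13,0,-2.3],"roll": 0},
  {"travel": [0.14,0,-2.6],"roll": 0},
  {"travel": [0.15,0,-2.8],"roll": 0},
  {"travel": [0.15,0,-2.9],"roll": 0},
])

```text
clock: 10.8
tool_pos: [0.5647, -0.0978, 0.0882]
eef_rot: [-0.101, 0.713, -0.106, -0.686]
wrist_force: [-0.5, 0.1, -0.7]
width: 0.003
```

Request:
arm_command([
  {"travel": [0,0,-0.1],"roll": 0},
  {"travel": [0,0,-0.2],"roll": 0},
  {"travel": [0,0,-0.3],"roll": 0},
  {"travel": [0,0,-0.3],"roll": 0},
])

```text
clock: 11.2
tool_pos: [0.5712, -0.0997, 0.0881]
eef_rot: [-0.101, 0.711, -0.106, -0.688]
wrist_force: [-6.8, 1.7, 1.5]
width: 0.005
```

Force rises to 7 N, so the lever is at its stop. I'll hold briefly, retreat and check.

Request:
arm_command([
  {"travel": [0,0,-0.1],"roll": 0},
  {"travel": [0,0,-0.1],"roll": 0},
  {"travel": [0,0,-0.1],"roll": 0},
  {"travel": [0,0,0.5],"roll": 0},
  {"travel": [0,0,1.5],"roll": 0},
  {"travel": [-1,0,2.5],"roll": 0},
  {"travel": [-2.5,0.5,3],"roll": 0},
  {"travel": [-4,1.5,4],"roll": 0},
  {"travel": [-4,2.2,5],"roll": 0},
  {"travel": [-4,2.2,5],"roll": 0},
])

```text
clock: 12.2
tool_pos: [0.4038, -0.1198, 0.2072]
eef_rot: [-0.101, 0.713, -0.109, -0.685]
wrist_force: [0.6, 0.3, 0.5]
width: 0.004
```

Request:
arm_command([
  {"travel": [0,0,0],"roll": 0},
  {"travel": [0,0,0],"roll": 0},
  {"travel": [0,0,0],"roll": 0},
])

```text
clock: 12.5
tool_pos: [0.4044, -0.1195, 0.2067]
eef_rot: [-0.101, 0.713, -0.108, -0.685]
wrist_force: [-0.0, 0.2, -0.3]
width: 0.004
```

```bash
python3 st.py; python3 - <<'E'
from h import *
import pickle
f=np.array([.956,-.294,0]);f/=np.linalg.norm(f)
d=shot('wrist'); pickle.dump(d,open('dl.pkl','wb'))
# ball from depth
P=pts(d).reshape(-1,3); s=(P[:,2]>.085)&(P[:,2]<.13)&(np.hypot(P[:,0]-.5596,P[:,1]+.0949)<.07); print('ball pts',s.sum(),P[s].mean(0).round(3),'beyond pivot',((P[s].mean(0)-[.5596,-.0949,0])@f).round(3),P[s,2].max())
u=proj(d,[[.5111,-.2067,.028]])[0].astype(int); c=proj(d,[[.55,-.14,.03]])[0].astype(int)
x,y=max(0,u[0]-60),max(0,u[1]-70); print('origin',x,y)
a=cv2.resize(d['pixels'][y:y+140,x:x+120],None,fx=4.2,fy=4.2,interpolation=cv2.INTER_CUBIC)
x2,y2=np.clip(c[0]-110,0,400),np.clip(c[1]-100,0,184)
b=cv2.resize(d['pixels'][y2:y2+230,x2:x2+112],None,fx=2.55,fy=2.55)
h=min(len(a),len(b)); cv2.imwrite('pics/j.png',np.hstack([a[:h],b[:h]]))
E
```

```text
t 12.5 pos [ 0.4044 -0.1195  0.2067] F [-0.04  0.16 -0.27] w 0.004344471788979257
z yaw 162.99668862263823
ball pts 436 [ 0.583 -0.108  0.102] beyond pivot 0.026 0.11020003974852721
origin 246 2
```

View pics/j.png

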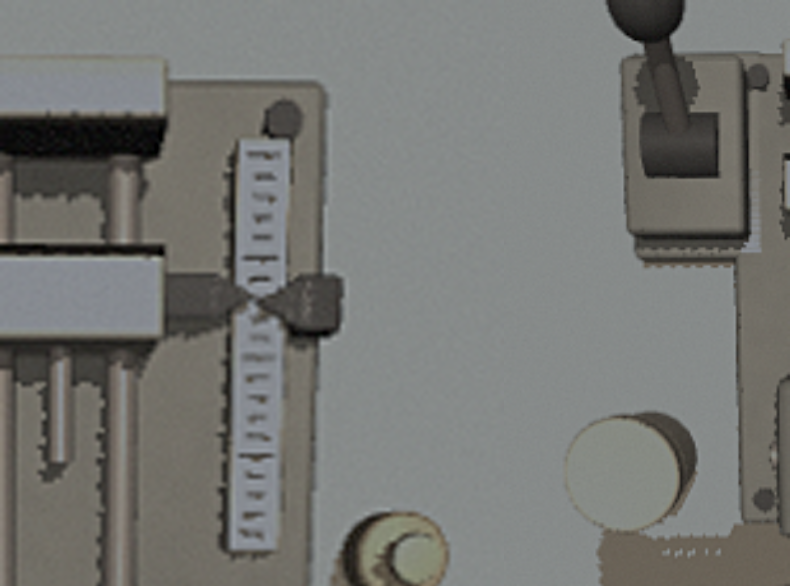

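Pointer and mark tips meet at about (256,301), and the lever leans fully away with the ball at (645,5). I'll run one sphere fit of the ball and a bystander check, then sign off.

```bash
python3 g2.py 246 2 255 300 258 302; python3 - <<'E'
from h import *
import pickle
from scipy.optimize import least_squares
d=pickle.load(open('dl.pkl','rb')); P=pts(d).reshape(-1,3)
s=(P[:,2]>.095)&(P[:,2]<.13)&(np.hypot(P[:,0]-.5596,P[:,1]+.0949)<.07); Q=P[s]
r=least_squares(lambda c:np.linalg.norm(Q-c,axis=1)-.013,Q.mean(0)-[0,0,.01],loss='soft_l1',f_scale=.001)
c=r.x; v=(c-[.5596,-.0949,.036])@np.array([.956,-.294,0]); ang=.5+np.arctan2(v,c[2]-.036); print('ball',c.round(4),'lock',ang)
t0=pickle.load(open('d0.pkl','rb'))['top']; t=shot('top')
A=[(340,360),(450,362),(443,397),(543,255),(508,210),(242,388)]
for u,v in A:
    u,v=int(u*.64),int(v*.64); print((u,v),np.abs(t['pixels'][v-8:v+8,u-8:u+8].astype(int)-t0['pixels'][v-8:v+8,u-8:u+8]).mean().round(1))
if ang>.92: print(order.sign_off())
E
```

```text
[ 0.5104 -0.2066  0.029 ] [ 0.5099 -0.2076  0.027 ] gap -0.00014767214921292243
ball [ 0.5916 -0.1089  0.0973] lock 1.015086984128887
(217, 230) 118.7
(288, 231) 6.7
(283, 254) 103.1
(347, 163) 7.1
(325, 134) 5.1
(154, 248) 6.7
the job is handed in; nothing more can be done
None
```

The gauge is set and locked, and the job is handed in. I rolled the wheel with the shut fingertips in four strokes, pressing at up to 15 N. Then I pushed the lever's ball over to its stop, where the force rose to about 7 N, and backed the arm clear.

**Last checks:**
- **Jaw:** the pointer is 0.15 mm from the mark tip along the scale.
- **Lever:** a sphere fit of the ball puts the lock at about 1.0 rad.
- **Contact:** the wrist force was near zero after retreat.
- **Time:** about 12.6 s of the 58 s were used.

**Disagreements and gaps:**
- **Bystanders:** comparing the top view before and after showed no change at one weight, the petri dish, the vial and the marker. It could not check the pot and the other weight: their patches had changed a lot, most likely because the arm now covers them from above. Both still stood in the last wrist picture that covered them (the pot in the final one, the weight in the first), and the tool never went down near either.
- **Ball height:** triangulating the ball before the push gave 86 mm, against 98 mm by depth and the stated 97 mm. I used 97 mm, and the final fit gave 97.3 mm.

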